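Clear the welding bench and index the fixture collar

ROBOT

A 6-joint arm with a two-finger parallel gripper is mounted at the origin on the work surface. World frame = base frame: x ahead of the robot, y to its left, z up, the work surface at z = 0. Lengths are in m, angles in rad, forces in N, time in s.
With the tool pointing down it reaches from about 0.25 to 0.775 m from the base axis. Payload 4 kg.
Tool frame: the origin (TCP) lies midway between the tips of the shut fingers; the grasp point (between the pads) lies 19 mm behind it; z points along the fingers, y is the line along which they close (so a half turn about z gives the same grasp; the last joint's range is limited). The gripper opens to 94 mm and grips with 3 to 60 N. Pads are 16 mm wide; open, the fingers measure 119 mm over their backs; the gripper's body (75 mm by 177 mm) begins 78 mm behind the grasp point.
Start: joints at [-1.273, 0.087, 1.371, -0, 1.684, -0.103], TCP at [0.215, -0.506, 0.206] pointing down, gripper open.
Joint ranges: [-3.1, 3.1], [-0.76, 2.03], [0.27, 2.55], [-1.08, 4.22], [0.17, 2.65], [-2.57, 2.57]. Speed limits (rad/s): [2.79, 2.79, 3.14, 3.14, 3.14, 3.14].

INTERFACE

Orientations are given as [roll, pitch, yaw] about the fixed x, y, z axes, in that order (R = Rz(yaw) Ry(pitch) Rx(roll)).
In Python, from bench import get_obs, snapshot, close_job gives the robot as it stands. The module is installed in compiled form; this text tells all that it offers.
- The arm moves only by the tool drive_tool, never from a script. Its argument "commands" is a list of rows, each a list of 6 numbers: the shift along the tool's x, y, z in units of 0.04 m (1.0 is 0.04 m), then the turn, a rotation vector about the tool's x, y, z in units of 0.1 rad (1.0 is 0.1 rad). In form: [[dx, dy, dz, wx, wy, wz], ...]. A call has 1 to 20 rows; each row shifts and turns the commanded pose from where the row before left it, along the tool's axes as they then stand; what a row does not reach is not made up. A row lasts 1/8 s, in which the tool goes at most 62.5 mm and 10.7 degrees, less where a joint would pass 70% of its speed; a pose out of reach is approached as far as the arm can. A call with a number of a shift or a turn outside -1 to 1 is refused whole. A call with a gripper value outside its range is refused whole. "gripper" is the closure, from 0 (fully open) to 1 (shut), set as the call begins (left out, the last holds). The fingers move at their own pace and stop on an object; the grip force is fixed at half the most. Time passes only in rows, so rows that do not move let the fingers close. It gives the time, the measured TCP pose, the force, the opening and the grip force at its end, in the units of the state.
- get_obs(): the state, without advancing time (a new reading comes with each control period).
- snapshot(name): name is "scene" or "top"; returns a dict with "image" (384x512x3 uint8, blue, green, red), "range_z" (384x512 float32, m along the optical axis (not along the pixel's ray), 0 where there is no reading), "fx", "fy", "cx", "cy" (pixels), "rvec" (rotation vector, rad) and "tvec" (3), from world to camera coordinates, as OpenCV has them. Camera axes: x right, y down, z forward; pixel columns grow to the right and rows downward; lengths in m; the calibration is good to about 2 mm. A picture is of the moment at which its call begins.
- close_job(): hands the job in; it is judged then, once.
The state is a dict: "time": time; "joint_positions": joint angles; "qvel": joint speeds; "joint_torque": joint torques, N m; "tool_pos": TCP position; "ee_rot": TCP orientation; "wrist_force": force on the tool from outside, world axes, zero at the start; "wrist_torque": the same for the moment, N m; "width": finger opening in m; "finger_force": force on a finger pad.
Only numpy, scipy, OpenCV 4.12 (cv2) and the standard library are available. Lean on these libraries where they do the work, as an engineer would, in place of code of your own. Each camera call takes 0.05 s, during which the arm holds its last target. There are 200 camera calls.

TASK

Clear the welding bench after a batch and set the fixture for the next one: put the red-banded reject couplings in the red scrap bin and the plain ones in the blue tray, and stand each setting block back in the rack pocket labelled with its own colour, fully down. Only when all of that is done, turn the six-sided collar on the fixture's barrel until its white pointer clicks in at the green mark. Leave the brush, the spray can and the magnet alone.

Things in the scene. Friction and masses are not known exactly. Their poses are not given: they have to be found in the camera images.
- good1: Good welded steel coupling, plain grey: an upright tube 36 mm in diameter on a flange 44 mm in diameter and 8 mm thick, 50 mm tall in all, a dark bore seen on top, a thin brass-coloured weld bead just above the flange; about 0.16 kg. Starts standing on the bench; may be absent (None). Origin: centre of its underside; z along its axis, up.
- good2: Good welded steel coupling, plain grey: an upright tube 36 mm in diameter on a flange 44 mm in diameter and 8 mm thick, 50 mm tall in all, a dark bore seen on top, a thin brass-coloured weld bead just above the flange; about 0.16 kg. Starts standing on the bench; may be absent (None). Origin: centre of its underside; z along its axis, up.
- good3: Good welded steel coupling, plain grey: an upright tube 36 mm in diameter on a flange 44 mm in diameter and 8 mm thick, 50 mm tall in all, a dark bore seen on top, a thin brass-coloured weld bead just above the flange; about 0.16 kg. Starts standing on the bench; may be absent (None). Origin: centre of its underside; z along its axis, up.
- reject1: Reject coupling: same shape and size as the good ones (tube 36 mm, flange 44 mm by 8 mm, 50 mm tall), but with a red band around the tube and a red painted top face. May be absent (None). Origin: centre of its underside; z along its axis, up.
- reject2: Reject coupling: same shape and size as the good ones (tube 36 mm, flange 44 mm by 8 mm, 50 mm tall), but with a red band around the tube and a red painted top face. May be absent (None). Origin: centre of its underside; z along its axis, up.
- block_yellow: Setting block, aluminium with a yellow top and a yellow stripe around it: lower part 44 (x) by 28 (y) by 36 mm high, upper part 34 (x) by 28 (y) by 22 mm, 58 mm tall in all, about 0.15 kg. Starts standing on the bench; may be absent (None). Origin: centre of its underside; x along its long side, z up. Either way round is right in its pocket.
- pocket_yellow: Fixed grey pocket on the rack, labelled yellow by a tag in front and stripes on its long rims. Outside 60 (x) by 44 (y) by 24 mm high, open on top, walls and floor 4 mm thick: inside 52 (x) by 36 (y) mm, 20 mm deep, so a seated block stands 4 mm above this origin. Pockets are 65 mm apart. Origin: centre of its underside, 6 mm above the bench; x along the pocket's long side, z up.
- block_blue: Setting block, aluminium with a blue top and a blue stripe around it: lower part 44 (x) by 28 (y) by 36 mm high, upper part 34 (x) by 28 (y) by 22 mm, 58 mm tall in all, about 0.15 kg. Starts standing on the bench; may be absent (None). Origin: centre of its underside; x along its long side, z up. Either way round is right in its pocket.
- pocket_blue: Fixed grey pocket on the rack, labelled blue by a tag in front and stripes on its long rims. Outside 60 (x) by 44 (y) by 24 mm high, open on top, walls and floor 4 mm thick: inside 52 (x) by 36 (y) mm, 20 mm deep, so a seated block stands 4 mm above this origin. Pockets are 65 mm apart. Origin: centre of its underside, 6 mm above the bench; x along the pocket's long side, z up.
- block_violet: Setting block, aluminium with a violet top and a violet stripe around it: lower part 44 (x) by 28 (y) by 36 mm high, upper part 34 (x) by 28 (y) by 22 mm, 58 mm tall in all, about 0.15 kg. Starts standing on the bench; may be absent (None). Origin: centre of its underside; x along its long side, z up. Either way round is right in its pocket.
- pocket_violet: Fixed grey pocket on the rack, labelled violet by a tag in front and stripes on its long rims. Outside 60 (x) by 44 (y) by 24 mm high, open on top, walls and floor 4 mm thick: inside 52 (x) by 36 (y) mm, 20 mm deep, so a seated block stands 4 mm above this origin. Pockets are 65 mm apart. Origin: centre of its underside, 6 mm above the bench; x along the pocket's long side, z up.
- scrap_bin: Red open scrap bin, fixed: 170 by 170 mm outside, 70 mm high, walls and floor 5 mm. Origin: centre of its underside; x and y along its sides.
- blue_tray: Blue open tray for finished couplings, fixed: 170 by 170 mm outside, 30 mm high, walls and floor 5 mm. Origin: centre of its underside; x and y along its sides.
- fixture: Fixed welding fixture: round base of 112 mm diameter carrying a black dial disc of 108 mm diameter (top 18 mm above the bench), an upright steel barrel of 34 mm diameter rising to 75 mm, and the collar around it. On the dial are seven marks 30 degrees apart: six thin white ones and one broad green one. Origin: centre of the underside; z up.
- collar_axis (a point): Point on the barrel's axis, 46 mm above the bench, in the upper half of the collar: a good height at which to grip the collar across two opposite flats from above (opposite flats are 50 mm apart, corners 58 mm).
- collar_pointer (a point): Outer end of the white pointer line on the collar's top face (25 mm from the axis, 58 mm above the bench). It turns with the collar and lies over the middle of one flat, so this direction from the axis is square to a flat.
- green_mark (a point): Centre of the green mark on the dial disc, 44 mm from the axis, 18 mm above the bench. A smaller green mark lies in the same direction on the barrel's top.
- collar (a joint): Angle (rad) of the dark grey six-sided collar (50 mm across flats, 22 to 58 mm above the bench) on the barrel; grows counter-clockwise from above. Detents every 0.5236 from 0 to 3.142 (the seven marks); about 0.2 N m to pass one; springs to the nearest when let go. At 2.618 the pointer is at the green mark. Starts in one of the first three detents; hard stops 0.2 beyond each end.
- brush: Hand brush lying beside the work, to be left alone. Origin near its middle.
- spray_can: Spray can, 52 mm in diameter, 160 mm tall, beside the work, to be left alone. Origin: centre of its underside.
- magnet: Orange welding magnet, 90 by 16 by 50 mm, beside the work, to be left alone. Origin: centre of its underside.

How it is judged:
On the way, in this order (a step that is already met when the one before it is completed fails the run):
1. all couplings are sorted and all setting blocks stand in their own pockets (x of good1 in the frame of blue_tray between -0.081 and 0.081 m and y of good1 in the frame of blue_tray between -0.081 and 0.081 m and z of each of good1, good2, good3 in the frame of blue_tray below 0.055 m and x of good2 in the frame of blue_tray between -0.081 and 0.081 m and y of good2 in the frame of blue_tray between -0.081 and 0.081 m and x of good3 in the frame of blue_tray between -0.081 and 0.081 m and y of good3 in the frame of blue_tray between -0.081 and 0.081 m and x of reject1 in the frame of scrap_bin between -0.081 and 0.081 m and y of reject1 in the frame of scrap_bin between -0.081 and 0.081 m and z of each of reject1, reject2 in the frame of scrap_bin below 0.068 m and x of reject2 in the frame of scrap_bin between -0.081 and 0.081 m and y of reject2 in the frame of scrap_bin between -0.081 and 0.081 m and horizontal distance between block_yellow and pocket_yellow below 0.01 m and z of block_yellow in the frame of pocket_yellow below 0.009 m and angle between each of block_yellow, block_blue, block_violet's own z axis and vertical below 0.15 rad and angle between the x axis of block_yellow and the x axis of pocket_yellow, either way round below 0.35 rad and linear speed of each of block_yellow, block_blue, block_violet below 0.03 m/s and horizontal distance between block_blue and pocket_blue below 0.01 m and z of block_blue in the frame of pocket_blue below 0.009 m and angle between the x axis of block_blue and the x axis of pocket_blue, either way round below 0.35 rad and horizontal distance between block_violet and pocket_violet below 0.01 m and z of block_violet in the frame of pocket_violet below 0.009 m and angle between the x axis of block_violet and the x axis of pocket_violet, either way round below 0.35 rad), for 0.5 s.
2. then the collar clicks in at the green mark (value of joint collar between 2.488 and 2.748 rad and velocity of joint collar between -0.1 and 0.1 rad/s), for 0.2 s.
At the end, for the whole second after the job is handed in: Good couplings are inside the blue tray, red-banded ones inside the scrap bin, each setting block stands upright on the floor of its own colour's pocket (within 10 mm of its centre), the collar is in the detent at the green mark (within 0.13 rad of 2.618), blocks and collar at rest (all of step 1 and all of step 2); the robot touches nothing.
It fails at once if the brush is pushed more than 3 cm out of its place (distance of brush from where it was at the start of the episode above 0.03 m).
It fails at once if the spray can is pushed more than 3 cm out of its place (distance of spray_can from where it was at the start of the episode above 0.03 m).
It fails at once if the magnet is pushed more than 3 cm out of its place (distance of magnet from where it was at the start of the episode above 0.03 m).
Of good1, good2, good3 only 2 to 3 are there at a start; the rules pass over those that are not, and their reading is None.
Of reject1, reject2 only 1 to 2 are there at a start; the rules pass over those that are not, and their reading is None.
Of block_yellow, block_blue, block_violet only 2 to 3 are there at a start; the rules pass over those that are not, and their reading is None.
At some moment in a run one of good1, good2, good3, reject1, reject2 may be knocked a few centimetres aside while the robot is not near it.
It also fails if it takes over 210 s, if anything falls off the work surface, if the arm or the gripper's body presses on something with over 40 N, if the wrist force passes 120 N, or if a joint passes its speed limit or range.

## Working session

There is one attempt and no reset: what is moved stays moved. The work goes in short steps, Python scripts to look and compute and a tool call to move; the robot and the scene stay as the last step left them, time stands still between calls to the robot, and variables do not carry over. Pictures are saved under pics/ and viewed, at most 14 in all, crops included, and the job is handed in when it is done.

Besides the shell and the picture viewer there is one more tool, called after "Emit:" by a JSON object that holds its "api" and its "payload". drive_tool: Moves the arm, as the interface text tells. Its arguments: {"type":"object","properties":{"commands":{"type":"array"},"gripper":{"type":"number"}},"required":["commands"]}

```bash
mkdir -p pics; cat > h.py <<'E'
import numpy as np, cv2
from bench import get_obs, snapshot
def snap(n,save=None):
    s=snapshot(n); s['R']=cv2.Rodrigues(np.array(s['rvec'],float))[0]; s['t']=np.array(s['tvec'],float).ravel()
    if save: cv2.imwrite('pics/'+save,s['image'])
    return s
def cloud(s):
    z=s['range_z'].astype(float); v,u=np.indices(z.shape)
    c=np.stack([(u-s['cx'])/s['fx']*z,(v-s['cy'])/s['fy']*z,z],-1)
    w=(c-s['t'])@s['R']; w[z<=0]=np.nan
    return w
def ray(s,u,v,h):
    d=s['R'].T@np.array([(u-s['cx'])/s['fx'],(v-s['cy'])/s['fy'],1.]); o=-s['R'].T@s['t']
    return o+d*(h-o[2])/d[2]
def proj(s,p):
    c=s['R']@np.array(p)+s['t']; return s['fx']*c[0]/c[2]+s['cx'],s['fy']*c[1]/c[2]+s['cy']
E
python3 - <<'E'
from h import *
a=snap('top','top0.png');b=snap('scene','scene0.png')
print(a['R'],a['t'],a['fx'],-a['R'].T@a['t'],-b['R'].T@b['t'])
print(get_obs())
E
```

```text
[[-0.0515636  -0.99866058 -0.0042708 ]
 [-0.97809586  0.05136444 -0.2017181 ]
 [ 0.20166728 -0.00622406 -0.97943431]] [0.0364165  0.62533918 1.10162626] 436.1293730813222 [0.39135746 0.01110411 1.20526831] [ 1.1126806  -0.69036185  0.65770842]
{'time': 0.1, 'joint_positions': array([-1.27307810e+00,  8.78884624e-02,  1.37204869e+00,  5.20779618e-08,
        1.68364036e+00, -1.03085950e-01]), 'qvel': array([-0.00110359, -0.0003365 , -0.00138635, -0.0001656 ,  0.00059404,
        0.00050601]), 'joint_torque': array([ 2.04145377e-03, -3.41250622e+01, -3.03302729e+01,  7.20862322e-02,
        3.04219779e-02, -1.03835437e-04]), 'tool_pos': array([ 0.21444592, -0.50593943,  0.20444483]), 'ee_rot': array([-3.13961834e+00, -2.04299934e-04,  4.00803982e-01]), 'wrist_force': array([-0.02596275, -0.55994721, -0.78807147]), 'wrist_torque': array([-0.00962023, -0.00500984, -0.02443567]), 'finger_force': 0.0, 'width': 0.09361643438604636}
```

View pics/top0.png

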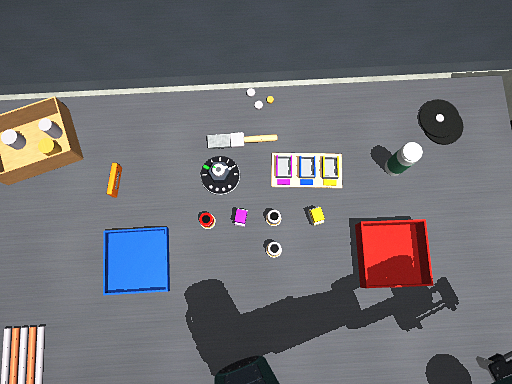

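View pics/scene0.png

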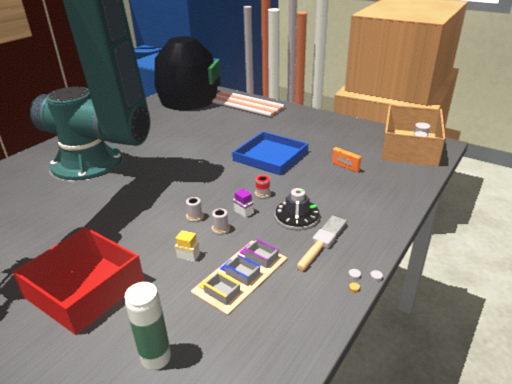

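The top view shows a red coupling (207,219), a violet block (240,216), plain couplings (274,216) and (274,248), and a yellow block (317,214). The pockets are at (284/307/330,168), the fixture at (221,175), the tray at (137,260) and the bin at (394,253). The blue block is absent.

```bash
cat > m.py <<'E'
from h import *
a=snap('top');b=snap('scene');A=cloud(a);B=cloud(b)
seeds=dict(red=(207,219),violet=(240,216),g1=(274,216),g2=(274,248),yellow=(317,214))
for n,(u,v) in seeds.items():
    p=ray(a,u,v,.05)
    for nm,W,im in(('top',A,a),('scene',B,b)):
        q=W.reshape(-1,3); k=(np.hypot(*(q[:,:2]-p[:2]).T)<.036)&(q[:,2]>.012)&(q[:,2]<.1)
        q=q[k]; t=q[q[:,2]>np.percentile(q[:,2],95)-.008] 
        r=cv2.minAreaRect((q[:,:2]*1000).astype(np.float32)); rt=cv2.minAreaRect((t[:,:2]*1000).astype(np.float32))
        print(n,nm,len(q),'zmax %.4f'%np.percentile(q[:,2],95),'all',np.round(np.ravel([*r[0],*r[1],r[2]]),1),'topface',len(t),np.round([*rt[0],*rt[1],rt[2]],1))
vis=[cv2.resize(a['image'][130:270,190:350],None,fx=5,fy=4.285),cv2.resize(b['image'][165:315,160:330],None,fx=4.7,fy=4)]
cv2.imwrite('pics/c1.png',vis[0]);cv2.imwrite('pics/c2.png',vis[1])
E
python3 m.py
python3 - <<'E'
from h import *
a=snap('top');A=cloud(a);im=a['image'];hsv=cv2.cvtColor(im,cv2.COLOR_BGR2HSV)
# bin and tray
for n,(lo,hi),box,h in(('tray',((95,120,50),(125,255,255)),(95,215,180,300),.03),('bin',((0,150,40),(6,255,255)),(340,210,440,300),.07)):
    m=cv2.inRange(hsv,lo,hi); M=np.zeros_like(m); x0,y0,x1,y1=box; M[y0:y1,x0:x1]=m[y0:y1,x0:x1]
    q=A[(M>0)&np.isfinite(A[...,2])]
    f=q[q[:,2]<.012]; t=q[q[:,2]>h-.006]
    for nm,g in(('floor',f),('rim',t)):
        r=cv2.minAreaRect((g[:,:2]*1000).astype(np.float32)); print(n,nm,len(g),np.median(g[:,2]),np.round([*r[0],*r[1],r[2]],1))
# rack
p=ray(a,307,169,.02); q=A.reshape(-1,3); k=(abs(q[:,0]-p[0])<.06)&(abs(q[:,1]-p[1])<.12)&(q[:,2]>.024)&(q[:,2]<.04); g=q[k]
r=cv2.minAreaRect((g[:,:2]*1000).astype(np.float32)); print('rackrims',len(g),np.median(g[:,2]),np.round(np.ravel([*r[0],*r[1],r[2]]),1), np.round(cv2.boxPoints(r),1).tolist())
E
```

```text
red top 171 zmax 0.0541 all [555.7 137.6  37.1  34.7  89.9] topface 136 [556.9 137.7  34.2  33.6  29.6]
red scene 241 zmax 0.0527 all [559.7 136.3  35.6  37.5  75.6] topface 98 [558.8 137.8  34.9  35.4  63.8]
violet top 192 zmax 0.0617 all [559.4  45.3  28.1  44.3  76.5] topface 136 [559.4  45.2  27.9  34.1  75.8]
violet scene 376 zmax 0.0593 all [561.1  44.4  30.6  46.8  76.7] topface 122 [559.3  44.6  29.6  38.6  73.9]
g1 top 167 zmax 0.0546 all [553.2 -43.3  34.6  35.8  88.4] topface 130 [554.7 -44.5  32.2  32.8  87.5]
g1 scene 296 zmax 0.0522 all [556.4 -45.4  36.7  37.   10. ] topface 131 [556.7 -44.   35.7  36.3  75. ]
g2 top 161 zmax 0.0549 all [468.3 -37.   36.2  34.8  86.3] topface 137 [469.7 -39.4  31.7  31.7  86.3]
g2 scene 274 zmax 0.0523 all [472.9 -39.6  37.2  35.7  85.3] topface 114 [471.3 -40.1  33.1  36.1  68.3]
yellow top 216 zmax 0.0612 all [ 552.3 -158.7   43.4   29.1   12.7] topface 139 [ 552.5 -158.7   34.1   28.7   14.3]
yellow scene 501 zmax 0.0592 all [ 553.8 -159.1   46.8   33.    13.2] topface 171 [ 554.1 -159.3   36.9   31.    12.4]
tray floor 3506 0.005880160652791854 [460.5 337.8 176.2 181.8   0.6]
tray rim 576 0.03028110301969071 [4.585e+02 3.326e+02 1.703e+02 1.718e+02 4.000e-01]
bin floor 3240 0.005672859100758034 [ 442.9 -366.8  201.1  181.9   89.2]
bin rim 574 0.07023905344654327 [ 440.1 -351.9  171.7  170.1   89.2]
rackrims 374 0.03023310376106339 [ 693.4 -145.6  173.4   61.5   85.7] [[656.2999877929688, -229.6999969482422], [717.5, -234.3000030517578], [730.5, -61.400001525878906], [669.2000122070312, -56.79999923706055]]
```

View pics/c1.png

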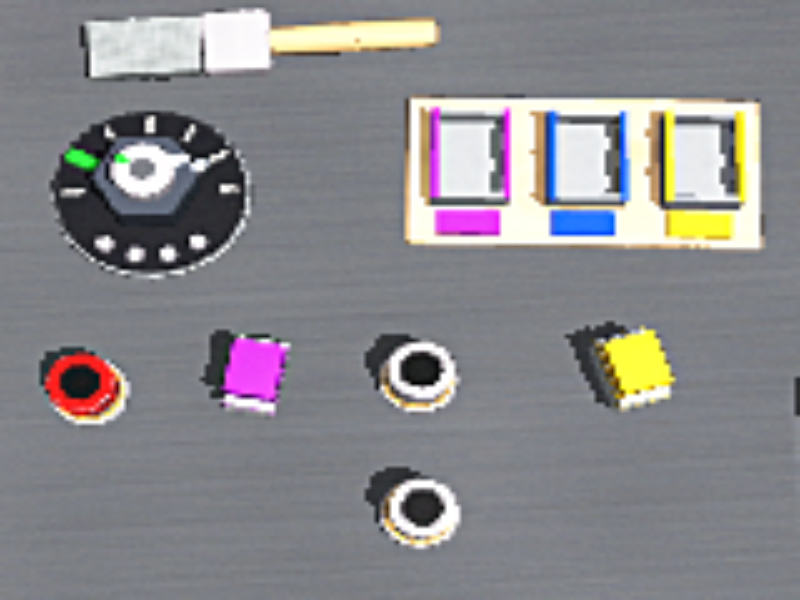

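View pics/c2.png

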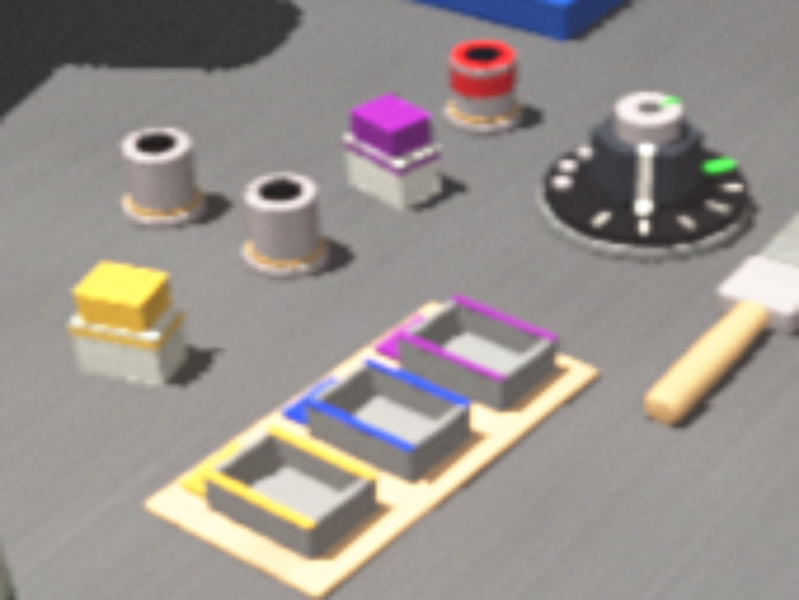

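Measured (mm): g1 (555.5,-44), g2 (470.5,-40), red (558,138), violet (559,45) with yaw -0.24, and yellow (553,-159) with yaw +0.23. The rack centre is (693.4,-145.6) with yaw -0.075. The crops confirm two plain couplings, one reject, two blocks, and the pointer one mark from the right end. I'll set yaw to 0 and go above g2.

Emit:
{"api": "drive_tool", "payload": {"commands": [[0, 0, 0, 0, 0, 1], [0, 0, 0, 0, 0, 1], [0, 0, 0, 0, 0, 1], [0, 0, 0, 0, 0, 1], [0.53, -0.97, 0, 0, 0, 0], [0.53, -0.97, 0, 0, 0, 0], [0.53, -0.97, 0, 0, 0, 0], [0.53, -0.97, 0, 0, 0, 0], [0.53, -0.97, 0, 0, 0, 0], [0.53, -0.97, 0, 0, 0, 0], [0.53, -0.97, 0, 0, 0, 0], [0.53, -0.97, 0, 0, 0, 0], [0.53, -0.97, 0, 0, 0, 0], [0.53, -0.97, 0, 0, 0, 0], [0.53, -0.97, 0, 0, 0, 0], [0.53, -0.97, 0, 0, 0, 0], [0, 0, 0.8, 0, 0, 0], [0, 0, 0.8, 0, 0, 0], [0, 0, 0.4, 0, 0, 0], [0, 0, 0, 0, 0, 0]], "gripper": 0.3}}

```text
time: 2.75
tool_pos: [0.4678, -0.0406, 0.1244]
ee_rot: [-3.141, 0.003, 0.001]
wrist_force: [-0.4, -0.6, 0.6]
width: 0.0662
finger_force: 0.0
```

```bash
cat > find.py <<'E'
from h import *
import sys
# objects on the bench working area from both clouds
b=snap('scene');a=snap('top')
for nm,s in(('top',a),('scene',b)):
    q=cloud(s).reshape(-1,3);k=(q[:,0]>.4)&(q[:,0]<.62)&(q[:,1]>-.26)&(q[:,1]<.24)&(q[:,2]>.015)&(q[:,2]<.066);q=q[k]
    g=np.zeros((230,510),np.uint8); g[((q[:,0]-.4)*1000).astype(int),((q[:,1]+.26)*1000).astype(int)]=255
    n,l=cv2.connectedComponents(cv2.dilate(g,np.ones((7,7))))
    li=l[((q[:,0]-.4)*1000).astype(int),((q[:,1]+.26)*1000).astype(int)]
    for i in range(1,n):
        c=q[li==i]
        if len(c)>40:
            r=cv2.minAreaRect((c[:,:2]*1000).astype(np.float32)); print(nm,len(c),np.round([*r[0],*r[1],r[2]],0),np.round(c[:,2].max(),3))
o=get_obs();print(o['time'],np.round(o['tool_pos'],4),np.round(o['ee_rot'],3),np.round(o['joint_positions'],2),round(o['width'],4))
E
python3 find.py
```

```text
top 189 [559.  45.  29.  45.  76.] 0.065
top 164 [556. 138.  36.  34.  84.] 0.058
scene 261 [472. -40.  34.  36.  54.] 0.054
scene 476 [ 554. -160.   47.   33.   20.] 0.061
scene 356 [561.  45.  32.  47.  78.] 0.061
scene 281 [557. -45.  35.  37.  54.] 0.054
scene 226 [559. 136.  35.  39.  33.] 0.053
2.85 [ 0.4693 -0.041   0.1267] [ 3.141e+00 -2.000e-03  0.000e+00] [-0.21 -0.06  1.68 -0.    1.52  1.36] 0.0659
```

Emit:
{"api": "drive_tool", "payload": {"commands": [[0.05, 0, 0.9, 0, 0, 0], [0, 0, 0.9, 0, 0, 0], [0, 0, 0.5, 0, 0, 0], [0, 0, 0.35, 0, 0, 0], [0, 0, 0, 0, 0, 0], [0, 0, 0, 0, 0, 0]]}}

```text
time: 3.6
tool_pos: [0.4718, -0.0409, 0.0209]
ee_rot: [3.141, -0.003, 0.001]
wrist_force: [0.8, -0.1, -0.8]
width: 0.0659
finger_force: 0.0
```

Emit:
{"api": "drive_tool", "payload": {"commands": [[0, 0, 0, 0, 0, 0], [0, 0, 0, 0, 0, 0], [0, 0, 0, 0, 0, 0], [0, 0, 0, 0, 0, 0], [0, 0, -0.7, 0, 0, 0], [0, 0, -0.8, 0, 0, 0], [0, 0, -0.5, 0, 0, 0], [0, 0, 0, 0, 0, 0]], "gripper": 1}}

```text
time: 4.6
tool_pos: [0.4716, -0.041, 0.1008]
ee_rot: [3.141, -0.003, 0.001]
wrist_force: [0.3, -1.0, -1.9]
width: 0.0357
finger_force: 30.0
```

Emit:
{"api": "drive_tool", "payload": {"commands": [[-0.12, -0.93, 0, 0, 0, 0], [-0.12, -0.93, 0, 0, 0, 0], [-0.12, -0.93, 0, 0, 0, 0], [-0.12, -0.93, 0, 0, 0, 0], [-0.12, -0.93, 0, 0, 0, 0], [-0.12, -0.93, 0, 0, 0, 0], [-0.12, -0.93, 0, 0, 0, 0], [-0.12, -0.93, 0, 0, 0, 0], [-0.12, -0.93, 0, 0, 0, 0], [-0.12, -0.93, 0, 0, 0, 0], [0, 0, 0, 0, 0, 0], [0, 0, 0.8, 0, 0, 0], [0, 0, 0.6, 0, 0, 0], [0, 0, 0.35, 0, 0, 0], [0, 0, 0, 0, 0, 0], [0, 0, 0, 0, 0, 0]]}}

```text
time: 6.6
tool_pos: [0.4231, 0.3314, 0.0303]
ee_rot: [-3.141, -0.001, 0.0]
wrist_force: [0.4, -0.4, -1.0]
width: 0.0355
finger_force: 30.0
```

Emit:
{"api": "drive_tool", "payload": {"commands": [[0, 0, 0, 0, 0, 0], [0, 0, 0, 0, 0, 0], [0, 0, 0, 0, 0, 0], [0, 0, -0.8, 0, 0, 0], [0, 0, -0.8, 0, 0, 0], [0, 0, -0.8, 0, 0, 0], [0, 0, 0, 0, 0, 0]], "gripper": 0.3}}

```text
time: 7.48
tool_pos: [0.4242, 0.3326, 0.1288]
ee_rot: [-3.138, -0.006, 0.001]
wrist_force: [0.6, 0.8, 0.4]
width: 0.0657
finger_force: 0.0
```

```bash
python3 find.py
```

```text
top 211 [ 552. -158.   44.   29.   15.] 0.064
top 190 [559.  45.  29.  45.  76.] 0.064
top 158 [555. -44.  34.  35.  44.] 0.056
top 166 [557. 137.  34.  35.  43.] 0.057
scene 480 [ 553. -160.   48.   31.   15.] 0.061
scene 359 [563.  44.  31.  48.  75.] 0.061
scene 277 [558. -45.  36.  37.  69.] 0.054
scene 228 [559. 138.  37.  36.  76.] 0.055
7.575 [0.422  0.3312 0.1247] [3.141e+00 0.000e+00 1.000e-03] [ 0.56  0.09  1.53 -0.    1.52  2.13] 0.0657
```

Emit:
{"api": "drive_tool", "payload": {"commands": [[0.335, 0.94, 0, 0, 0, 0], [0.335, 0.94, 0, 0, 0, 0], [0.335, 0.94, 0, 0, 0, 0], [0.335, 0.94, 0, 0, 0, 0], [0.335, 0.94, 0, 0, 0, 0], [0.335, 0.94, 0, 0, 0, 0], [0.335, 0.94, 0, 0, 0, 0], [0.335, 0.94, 0, 0, 0, 0], [0.335, 0.94, 0, 0, 0, 0], [0.335, 0.94, 0, 0, 0, 0], [0, 0, 0, 0, 0, 0], [0, 0, 0.9, 0, 0, 0], [0, 0, 0.9, 0, 0, 0], [0, 0, 0.5, 0, 0, 0], [0, 0, 0.3, 0, 0, 0], [0, 0, 0, 0, 0, 0], [0, 0, 0, 0, 0, 0]]}}

```text
time: 9.7
tool_pos: [0.5573, -0.0444, 0.0224]
ee_rot: [3.141, -0.002, 0.001]
wrist_force: [0.3, 0.9, -0.6]
width: 0.0658
finger_force: 0.0
```

Emit:
{"api": "drive_tool", "payload": {"commands": [[0, 0, 0, 0, 0, 0], [0, 0, 0, 0, 0, 0], [0, 0, 0, 0, 0, 0], [0, 0, 0, 0, 0, 0], [0, 0, -0.7, 0, 0, 0], [0, 0, -0.8, 0, 0, 0], [0, 0, -0.8, 0, 0, 0], [0, 0, -0.4, 0, 0, 0], [0, 0, 0, 0, 0, 0]], "gripper": 1}}

```text
time: 10.82
tool_pos: [0.5572, -0.0447, 0.1303]
ee_rot: [3.141, -0.002, 0.001]
wrist_force: [0.9, 0.4, -1.8]
width: 0.0351
finger_force: 30.0
```

Emit:
{"api": "drive_tool", "payload": {"commands": [[-0.155, -0.945, 0, 0, 0, 0], [-0.155, -0.945, 0, 0, 0, 0], [-0.155, -0.945, 0, 0, 0, 0], [-0.155, -0.945, 0, 0, 0, 0], [-0.155, -0.945, 0, 0, 0, 0], [-0.155, -0.945, 0, 0, 0, 0], [-0.155, -0.945, 0, 0, 0, 0], [-0.155, -0.945, 0, 0, 0, 0], [-0.155, -0.945, 0, 0, 0, 0], [-0.155, -0.945, 0, 0, 0, 0], [0, 0, 0, 0, 0, 0], [0, 0, 0.9, 0, 0, 0], [0, 0, 0.9, 0, 0, 0], [0, 0, 0.4, 0, 0, 0], [0, 0, 0.25, 0, 0, 0], [0, 0, 0, 0, 0, 0], [0, 0, 0, 0, 0, 0]]}}

```text
time: 12.95
tool_pos: [0.4954, 0.3338, 0.033]
ee_rot: [-3.14, -0.003, 0.001]
wrist_force: [0.4, 0.1, -1.6]
width: 0.0353
finger_force: 30.0
```

Emit:
{"api": "drive_tool", "payload": {"commands": [[0, 0, 0, 0, 0, 0], [0, 0, 0, 0, 0, 0], [0, 0, 0, 0, 0, 0], [0, 0, -0.8, 0, 0, 0], [0, 0, -0.8, 0, 0, 0], [0, 0, -0.8, 0, 0, 0], [0, 0, 0, 0, 0, 0]], "gripper": 0.3}}

```text
time: 13.82
tool_pos: [0.4962, 0.3345, 0.1311]
ee_rot: [-3.138, -0.007, 0.001]
wrist_force: [0.3, 0.4, 0.1]
width: 0.0661
finger_force: 0.0
```

```bash
python3 find.py
```

```text
top 214 [ 553. -159.   44.   28.   14.] 0.066
top 190 [559.  45.  28.  44.  76.] 0.064
top 166 [556. 137.  35.  34.  44.] 0.058
scene 474 [ 554. -160.   46.   33.   13.] 0.062
scene 358 [561.  45.  32.  46.  79.] 0.061
scene 229 [560. 138.  35.  37.   7.] 0.054
13.925 [0.494  0.3332 0.1267] [3.141e+00 1.000e-03 1.000e-03] [ 0.5   0.22  1.38 -0.    1.55  2.07] 0.0656
```

Emit:
{"api": "drive_tool", "payload": {"commands": [[0.32, 0.975, 0, 0, 0, 0], [0.32, 0.975, 0, 0, 0, 0], [0.32, 0.975, 0, 0, 0, 0], [0.32, 0.975, 0, 0, 0, 0], [0.32, 0.975, 0, 0, 0, 0], [0, 0, 0, 0, 0, 0], [0, 0, 0.9, 0, 0, 0], [0, 0, 0.9, 0, 0, 0], [0, 0, 0.5, 0, 0, 0], [0, 0, 0.32, 0, 0, 0], [0, 0, 0, 0, 0, 0], [0, 0, 0, 0, 0, 0]]}}

```text
time: 15.42
tool_pos: [0.5591, 0.1389, 0.0235]
ee_rot: [-3.141, -0.002, 0.001]
wrist_force: [0.6, 0.2, 0.6]
width: 0.0657
finger_force: 0.0
```

Emit:
{"api": "drive_tool", "payload": {"commands": [[0, 0, 0, 0, 0, 0], [0, 0, 0, 0, 0, 0], [0, 0, 0, 0, 0, 0], [0, 0, 0, 0, 0, 0], [0, 0, -0.7, 0, 0, 0], [0, 0, -0.8, 0, 0, 0], [0, 0, -0.8, 0, 0, 0], [0, 0, -0.7, 0, 0, 0], [0, 0, 0, 0, 0, 0]], "gripper": 1}}

```text
time: 16.55
tool_pos: [0.56, 0.1386, 0.145]
ee_rot: [-3.141, -0.005, 0.001]
wrist_force: [1.1, -0.5, -2.7]
width: 0.0355
finger_force: 30.0
```

Emit:
{"api": "drive_tool", "payload": {"commands": [[-0.23, 0.942, 0, 0, 0, 0], [-0.23, 0.942, 0, 0, 0, 0], [-0.23, 0.942, 0, 0, 0, 0], [-0.23, 0.942, 0, 0, 0, 0], [-0.23, 0.942, 0, 0, 0, 0], [-0.23, 0.942, 0, 0, 0, 0], [-0.23, 0.942, 0, 0, 0, 0], [-0.23, 0.942, 0, 0, 0, 0], [-0.23, 0.942, 0, 0, 0, 0], [-0.23, 0.942, 0, 0, 0, 0], [-0.23, 0.942, 0, 0, 0, 0], [-0.23, 0.942, 0, 0, 0, 0], [-0.23, 0.942, 0, 0, 0, 0], [0, 0, 0, 0, 0, 0], [0, 0, 0.9, 0, 0, 0], [0, 0, 0.9, 0, 0, 0], [0, 0, 0.5, 0, 0, 0], [0, 0, 0.4, 0, 0, 0], [0, 0, 0, 0, 0, 0], [0, 0, 0, 0, 0, 0]]}}

```text
time: 19.05
tool_pos: [0.4398, -0.3517, 0.0355]
ee_rot: [3.141, -0.001, 0.001]
wrist_force: [-0.4, -0.3, -1.1]
width: 0.0353
finger_force: 30.0
```

Emit:
{"api": "drive_tool", "payload": {"commands": [[0, 0, 0, 0, 0, 0], [0, 0, 0, 0, 0, 0], [0, 0, 0, 0, 0, 0], [0, 0, -0.9, 0, 0, 0], [0, 0, -0.9, 0, 0, 0], [0, 0, -0.7, 0, 0, 0], [0, 0, 0, 0, 0, 0]], "gripper": 0.3}}

```text
time: 19.92
tool_pos: [0.4407, -0.3529, 0.138]
ee_rot: [3.137, -0.005, 0.001]
wrist_force: [-0.3, 0.3, 0.5]
width: 0.0654
finger_force: 0.0
```

```bash
cat > m2.py <<'E'
from h import *
b=snap('scene');a=snap('top')
q=np.vstack([cloud(s).reshape(-1,3) for s in(a,b)])
for i,s in enumerate((a,b)):
    W=cloud(s);hsv=cv2.cvtColor(s['image'],cv2.COLOR_BGR2HSV)
    q=W.reshape(-1,3);k=(q[:,0]>.62)&(q[:,0]<.78)&(q[:,1]>-.26)&(q[:,1]<-.03)&(q[:,2]>.025)&(q[:,2]<.036);g=q[k]
    r=cv2.minAreaRect((g[:,:2]*1000).astype(np.float32));print(i,'rims',len(g),np.round([*r[0],*r[1],r[2]],1))
    for n,lo,hi in(('y',(22,150,120),(32,255,255)),('v',(140,120,90),(160,255,255))):
        m=(cv2.inRange(hsv,lo,hi)>0)&(W[...,0]>.62)&(W[...,0]<.78)&(W[...,1]>-.27)&(W[...,1]<0)&(W[...,2]>.026)&(W[...,2]<.037)
        c=W[m]
        if len(c)>10: r=cv2.minAreaRect((c[:,:2]*1000).astype(np.float32));print(i,n,len(c),np.round([*r[0],*r[1],r[2]],1),np.median(c[:,2]))
    # fixture: barrel top, collar top
    k=(q[:,0]>.58)&(q[:,0]<.78)&(q[:,1]>.0)&(q[:,1]<.25)
    for n,l,h in(('barrel',.072,.082),('collar',.054,.064)):
        c=q[k&(q[:,2]>l)&(q[:,2]<h)]
        if len(c)>10: cc,rr=cv2.minEnclosingCircle((c[:,:2]*1000).astype(np.float32));print(i,n,len(c),np.round(cc,1),round(rr,1),np.median(c[:,2]))
    m=(cv2.inRange(hsv,(45,150,80),(75,255,255))>0)&np.isfinite(W[...,2]);
    c=W[m&(W[...,0]>.6)&(W[...,0]<.78)&(W[...,1]>.02)&(W[...,1]<.25)]
    for l,h in((.0,.03),(.06,.09)):
        d=c[(c[:,2]>l)&(c[:,2]<h)];print(i,'green',len(d),np.round(d.mean(0)*1000,1))
    k=(q[:,0]>.55)&(q[:,1]<-.28)&(q[:,1]>-.5)&(q[:,2]>.145)&(q[:,2]<.18);c=q[k]
    if len(c)>10:print(i,'can',np.round(cv2.minEnclosingCircle((c[:,:2]*1000).astype(np.float32)),1) if 0 else cv2.minEnclosingCircle((c[:,:2]*1000).astype(np.float32)))
E
python3 m2.py;python3 find.py
```

```text
0 rims 351 [ 693.  -145.6  173.4   61.2   85.6]
0 y 67 [ 689.1 -210.6   42.9   57.5   85.1] 0.03074475206812946
0 v 62 [698.2 -80.4  42.2  60.6  86.1] 0.030818514390058623
0 barrel 118 [685.1  98.7] 16.8 0.07546265093187071
0 collar 161 [684.5  98.2] 27.9 0.0586795936274722
0 green 23 [708.1 136.6  19.8]
0 green 5 [692.4 109.5  75.1]
0 can ((683.7362670898438, -391.39794921875), 25.826107025146484)
1 rims 792 [ 694.7 -145.5  177.3   62.8   85.8]
1 y 17 [ 690.  -212.3   49.3   44.5    1.8] 0.029481383893308857
1 v 66 [698.8 -82.4  44.8  56.   85.6] 0.03076388710837901
1 barrel 96 [687.9  98.9] 18.8 0.07507594234949225
1 collar 155 [646.2  79.9] 71.5 0.05813843289109468
1 green 11 [708.9 134.2  19.1]
1 green 0 [nan nan nan]
1 can ((685.355712890625, -394.07928466796875), 25.945585250854492)
top 214 [ 552. -159.   44.   29.   14.] 0.066
top 189 [559.  46.  28.  45.  76.] 0.064
scene 478 [ 554. -160.   46.   31.   14.] 0.061
scene 357 [562.  44.  32.  49.  76.] 0.061
20.125 [ 0.4384 -0.3507  0.1326] [-3.139e+00  2.000e-03  1.000e-03] [-0.78  0.14  1.46 -0.    1.55  0.79] 0.0659m2.py:20: RuntimeWarning: Mean of empty slice.
  d=c[(c[:,2]>l)&(c[:,2]<h)];print(i,'green',len(d),np.round(d.mean(0)*1000,1))
  ret = um.true_divide(
```

Emit:
{"api": "drive_tool", "payload": {"commands": [[0, 0, 0, 0, 0, -0.8], [0, 0, 0, 0, 0, -0.8], [0, 0, 0, 0, 0, -0.8], [0.784, -0.792, 0, 0, 0, 0], [0.784, -0.792, 0, 0, 0, 0], [0.784, -0.792, 0, 0, 0, 0], [0.784, -0.792, 0, 0, 0, 0], [0.784, -0.792, 0, 0, 0, 0], [0, 0, 0, 0, 0, 0], [0, 0, 0.9, 0, 0, 0], [0, 0, 0.9, 0, 0, 0], [0, 0, 0.5, 0, 0, 0], [0, 0, 0.3, 0, 0, 0], [0, 0, 0, 0, 0, 0], [0, 0, 0, 0, 0, 0]]}}

```text
time: 22.0
tool_pos: [0.5544, -0.1609, 0.0317]
ee_rot: [3.14, -0.001, 0.24]
wrist_force: [0.1, 0.5, 0.1]
width: 0.0658
finger_force: 0.0
```

Emit:
{"api": "drive_tool", "payload": {"commands": [[0, 0, 0, 0, 0, 0], [0, 0, 0, 0, 0, 0], [0, 0, 0, 0, 0, 0], [0, 0, 0, 0, 0, 0], [0, 0, -0.6, 0, 0, 0], [0, 0, -0.8, 0, 0, 0], [0, 0, -0.5, 0, 0, 0], [0, 0, 0, 0, 0, 1], [0, 0, 0, 0, 0, 1], [0, 0, 0, 0, 0, 1], [0, 0, 0, 0, 0, 0.15], [0, 0, 0, 0, 0, 0]], "gripper": 1}}

```text
time: 23.5
tool_pos: [0.5535, -0.1602, 0.1062]
ee_rot: [-3.141, 0.001, -0.073]
wrist_force: [0.2, 0.9, -0.6]
width: 0.028
finger_force: 30.0
```

```bash
cat > blk.py <<'E'
from h import *
o=get_obs();p=o['tool_pos'];print(o['time'],np.round(p,4),np.round(o['ee_rot'],3),o['width'])
for n in('scene','top'):
    s=snap(n);W=cloud(s);q=W.reshape(-1,3);d=q[:,:2]-p[:2]
    k=(np.hypot(*d.T)<.045)&(q[:,2]>p[2]-.035)&(q[:,2]<p[2]-.005);c=q[k]
    if len(c)>10:
        r=cv2.minAreaRect((c[:,:2]*1000).astype(np.float32));print(n,len(c),np.round([*r[0],*r[1],r[2]],1),'zmin',np.round(np.percentile(c[:,2],[2,50,98]),4))
E
python3 blk.py
```

```text
23.5 [ 0.5535 -0.1602  0.1062] [-3.141e+00  1.000e-03 -7.300e-02] 0.0279667055290406
scene 218 [ 558.8 -170.4   51.5   24.2   25.3] zmin [0.0767 0.089  0.1006]
top 15 [ 531.6 -159.    25.2    1.1   84.5] zmin [0.0732 0.0958 0.1009]
```

Emit:
{"api": "drive_tool", "payload": {"commands": [[0.7, 0.2, 0, 0, 0, 0], [0.7, 0.2, 0, 0, 0, 0], [0.7, 0.2, 0, 0, 0, 0], [0.7, 0.2, 0, 0, 0, 0], [0.68, 0.2, 0, 0, 0, 0], [0, 0, 0, 0, 0, 0], [0, 0, 0.6, 0, 0, 0], [0, 0, 0.35, 0, 0, 0], [0, 0, 0, 0, 0, 0], [0, 0, 0, 0, 0, 0]]}}

```text
time: 24.85
tool_pos: [0.6897, -0.2105, 0.0696]
ee_rot: [3.141, -0.001, -0.074]
wrist_force: [-0.1, -0.1, -1.1]
width: 0.0276
finger_force: 30.0
```

```bash
python3 blk.py; python3 - <<'E'
from h import *
b=snap('scene');cv2.imwrite('pics/p1.png',cv2.resize(b['image'][200:330,170:320],None,fx=5,fy=4.6))
E
```

```text
24.85 [ 0.6897 -0.2105  0.0696] [ 3.141e+00 -1.000e-03 -7.400e-02] 0.02761953751127692
scene 230 [ 695.2 -221.2   51.3   24.7   26.9] zmin [0.0393 0.0522 0.0638]
top 25 [ 667.4 -211.3   36.1    7.2   70.3] zmin [0.0376 0.0537 0.062 ]
```

View pics/p1.png

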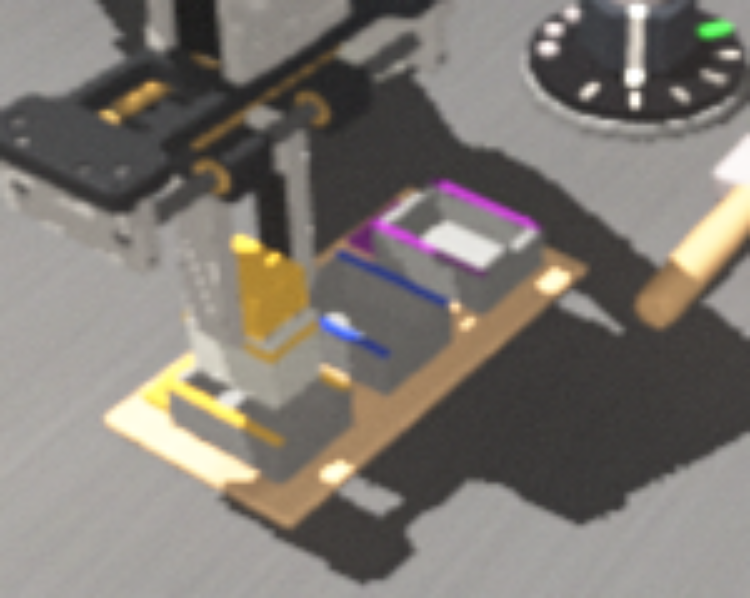

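The block hangs over the yellow pocket (crop ~(265,360)), aligned with it. Lowering.

Emit:
{"api": "drive_tool", "payload": {"commands": [[0, 0, 0.2, 0, 0, 0], [0, 0, 0.2, 0, 0, 0], [0, 0, 0.2, 0, 0, 0], [0, 0, 0.1, 0, 0, 0], [0, 0, 0, 0, 0, 0], [0, 0, 0, 0, 0, 0]]}}

```text
time: 25.75
tool_pos: [0.6893, -0.2104, 0.0411]
ee_rot: [-3.141, 0.001, -0.074]
wrist_force: [-2.4, 0.4, 3.4]
width: 0.0279
finger_force: 30.0
```

Emit:
{"api": "drive_tool", "payload": {"commands": [[0, 0, 0, 0, 0, 0], [0, 0, 0, 0, 0, 0], [0, 0, 0, 0, 0, 0], [0, 0, -0.7, 0, 0, 0], [0, 0, -0.8, 0, 0, 0], [0, 0, -0.8, 0, 0, 0], [0, 0, 0, 0, 0, 0]], "gripper": 0.3}}

```text
time: 26.62
tool_pos: [0.6917, -0.2113, 0.137]
ee_rot: [3.139, -0.008, -0.074]
wrist_force: [0.3, -0.1, 0.5]
width: 0.0657
finger_force: 0.0
```

```bash
cat > chk.py <<'E'
from h import *
for n in('scene','top'):
    s=snap(n);q=cloud(s).reshape(-1,3)
    for c,(x,y) in dict(yel=(.6892,-.2108),vio=(.6984,-.0809)).items():
        k=(abs(q[:,0]-x)<.03)&(abs(q[:,1]-y)<.022)&(q[:,2]>.04)&(q[:,2]<.1);d=q[k]
        if len(d)>15:
            t=d[d[:,2]>np.percentile(d[:,2],90)-.008];r=cv2.minAreaRect((t[:,:2]*1000).astype(np.float32));print(n,c,len(d),'topz',np.round(np.percentile(d[:,2],90),4),np.round([*r[0],*r[1],r[2]],1))
E
python3 chk.py;python3 find.py
```

```text
scene yel 450 topz 0.069 [ 689.8 -211.1   28.9   36.1   85.7]
top yel 78 topz 0.0719 [ 687.8 -213.3   21.9   32.6   87.3]
top 188 [559.  45.  28.  44.  77.] 0.063
scene 275 [568.  43.  31.  35.  75.] 0.061
26.825 [ 0.6886 -0.2101  0.13  ] [-3.14   0.004 -0.074] [-0.37  0.5   1.01 -0.    1.64  1.27] 0.0659
```

Emit:
{"api": "drive_tool", "payload": {"commands": [[0, 0, 0, 0, 0, 0.83], [0, 0, 0, 0, 0, 0.83], [-0.775, -0.905, 0, 0, 0, 0], [-0.775, -0.905, 0, 0, 0, 0], [-0.775, -0.905, 0, 0, 0, 0], [-0.775, -0.905, 0, 0, 0, 0], [-0.775, -0.905, 0, 0, 0, 0], [-0.775, -0.905, 0, 0, 0, 0], [0, 0, 0, 0, 0, 0], [0, 0, 0.9, 0, 0, 0], [0, 0, 0.9, 0, 0, 0], [0, 0, 0.5, 0, 0, 0], [0, 0, 0.2, 0, 0, 0], [0, 0, 0, 0, 0, 0], [0, 0, 0, 0, 0, 0]]}}

```text
time: 28.7
tool_pos: [0.5616, 0.0444, 0.0337]
ee_rot: [-3.141, -0.002, -0.241]
wrist_force: [-0.4, 0.8, 0.3]
width: 0.0654
finger_force: 0.0
```

Emit:
{"api": "drive_tool", "payload": {"commands": [[0, 0, 0, 0, 0, 0], [0, 0, 0, 0, 0, 0], [0, 0, 0, 0, 0, 0], [0, 0, 0, 0, 0, 0], [0, 0, -0.6, 0, 0, 0], [0, 0, -0.8, 0, 0, 0], [0, 0, -0.5, 0, 0, 0], [0, 0, 0, 0, 0, -0.83], [0, 0, 0, 0, 0, -0.82], [0, 0, 0, 0, 0, 0]], "gripper": 1}}

```text
time: 29.95
tool_pos: [0.5603, 0.0448, 0.1082]
ee_rot: [3.141, 0.001, -0.076]
wrist_force: [0.1, 0.2, -0.8]
width: 0.0274
finger_force: 29.9
```

```bash
python3 blk.py
```

```text
29.95 [0.5603 0.0448 0.1082] [ 3.141e+00  1.000e-03 -7.600e-02] 0.027397466185932248
scene 194 [564.9  34.7  50.   27.2  27.3] zmin [0.0762 0.0898 0.1026]
top 11 [537.7  45.8  25.8   0.7  86.6] zmin [0.0885 0.0908 0.0942]
```

Emit:
{"api": "drive_tool", "payload": {"commands": [[0.738, 0.576, 0, 0, 0, 0], [0.738, 0.576, 0, 0, 0, 0], [0.738, 0.576, 0, 0, 0, 0], [0.738, 0.576, 0, 0, 0, 0], [0.738, 0.576, 0, 0, 0, 0], [0, 0, 0, 0, 0, 0], [0, 0, 0.6, 0, 0, 0], [0, 0, 0.3, 0, 0, 0], [0, 0, 0, 0, 0, 0], [0, 0, 0, 0, 0, 0]]}}

```text
time: 31.3
tool_pos: [0.6994, -0.0809, 0.0736]
ee_rot: [3.141, -0.001, -0.075]
wrist_force: [-0.0, -0.7, -1.1]
width: 0.0277
finger_force: 29.9
```

```bash
python3 blk.py
```

```text
31.3 [ 0.6994 -0.0809  0.0736] [ 3.141e+00 -1.000e-03 -7.500e-02] 0.027743112732162015
scene 234 [704.6 -91.7  49.9  25.3  27.3] zmin [0.042  0.0555 0.0682]
top 28 [680.7 -75.7  32.7  14.6  54.7] zmin [0.0443 0.0537 0.0603]
```

Emit:
{"api": "drive_tool", "payload": {"commands": [[0, 0, 0.2, 0, 0, 0], [0, 0, 0.2, 0, 0, 0], [0, 0, 0.2, 0, 0, 0], [0, 0, 0.14, 0, 0, 0], [0, 0, 0, 0, 0, 0], [0, 0, 0, 0, 0, 0]]}}

```text
time: 32.15
tool_pos: [0.6991, -0.0812, 0.043]
ee_rot: [3.142, 0.0, -0.075]
wrist_force: [-0.7, -0.2, -1.1]
width: 0.0275
finger_force: 30.0
```

Emit:
{"api": "drive_tool", "payload": {"commands": [[0, 0, 0, 0, 0, 0], [0, 0, 0, 0, 0, 0], [0, 0, 0, 0, 0, 0], [0, 0, -0.7, 0, 0, 0], [0, 0, -0.8, 0, 0, 0], [0, 0, -0.8, 0, 0, 0], [0, 0, -0.5, 0, 0, 0], [0, 0, 0, 0, 0, 0], [0, 0, 0, 0, 0, 0], [0, 0, 0, 0, 0, 0]], "gripper": 0.3}}

```text
time: 33.4
tool_pos: [0.6983, -0.0811, 0.1527]
ee_rot: [-3.141, 0.004, -0.075]
wrist_force: [-0.0, 0.5, 0.2]
width: 0.0657
finger_force: 0.0
```

```bash
python3 chk.py;python3 find.py; python3 - <<'E'
from h import *
a=snap('top','top2.png');snap('scene','scene2.png')
E
```

```text
scene yel 447 topz 0.0691 [ 689.1 -211.3   29.    37.    84.9]
scene vio 367 topz 0.069 [698.6 -81.9  30.3  35.7  84.5]
top yel 157 topz 0.0711 [ 687.9 -210.6   28.4   33.2   87.1]
top vio 178 topz 0.0711 [697.2 -80.7  24.6  33.6  86.3]
33.6 [ 0.6988 -0.0812  0.1541] [-3.141e+00  2.000e-03 -7.500e-02] [-0.2   0.45  1.03 -0.    1.67  1.45] 0.0659
```

View pics/scene2.png

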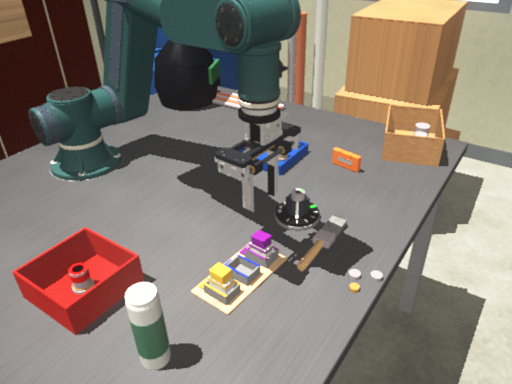

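View pics/top2.png

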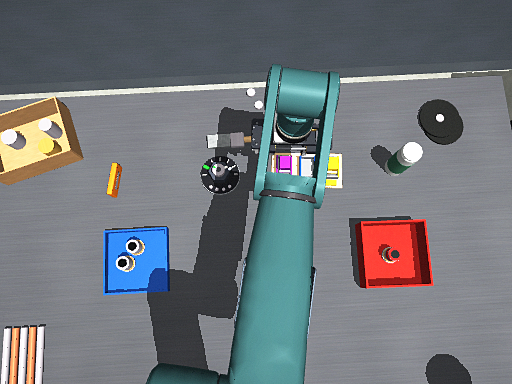

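All couplings are in their bins and both blocks are seated with tops at about 69 mm. I'll move above the collar, then verify the pointer direction.

```bash
python3 - <<'E'
from h import *
a=snap('top');b=snap('scene');c0=np.array([.686,.0988])
for s in(b,a):
    g=cv2.cvtColor(s['image'],cv2.COLOR_BGR2HSV);H,W=g.shape[:2]
    for v in range(H):
        pass
    uv=proj(s,[*c0,.058]);u0,v0=map(int,uv);L=[]
    for v in range(v0-25,v0+26):
        for u in range(u0-25,u0+26):
            p=ray(s,u,v,.058)[:2]-c0; r=np.hypot(*p)
            if .018<r<.0255: L.append((np.degrees(np.arctan2(p[1],p[0])),g[v,u,2]*(g[v,u,1]<60),r))
    L=np.array(L);h=[(d,int(np.max(L[abs((L[:,0]-d+180)%360-180)<8,1],initial=0))) for d in range(-180,180,10)];print(h)
E
```

```text
[(-180, 96), (-170, 99), (-160, 67), (-150, 66), (-140, 64), (-130, 78), (-120, 78), (-110, 76), (-100, 68), (-90, 83), (-80, 149), (-70, 201), (-60, 201), (-50, 81), (-40, 57), (-30, 65), (-20, 65), (-10, 62), (0, 62), (10, 76), (20, 107), (30, 128), (40, 128), (50, 144), (60, 144), (70, 143), (80, 180), (90, 176), (100, 151), (110, 114), (120, 99), (130, 107), (140, 127), (150, 128), (160, 129), (170, 122)]
[(-180, 63), (-170, 63), (-160, 60), (-150, 59), (-140, 59), (-130, 59), (-120, 59), (-110, 62), (-100, 62), (-90, 54), (-80, 147), (-70, 255), (-60, 255), (-50, 130), (-40, 64), (-30, 127), (-20, 161), (-10, 161), (0, 94), (10, 155), (20, 255), (30, 255), (40, 255), (50, 148), (60, 222), (70, 222), (80, 146), (90, 145), (100, 148), (110, 148), (120, 154), (130, 151), (140, 151), (150, 154), (160, 59), (170, 63)]
```

Emit:
{"api": "drive_tool", "payload": {"commands": [[0, 0, 0, 0, 0, 0.94], [0, 0, 0, 0, 0, 0.94], [0, 0, 0, 0, 0, 0.94], [0, 0, 0, 0, 0, 0.94], [0, 0, 0, 0, 0, 0.94], [-0.653, -0.92, 0, 0, 0, 0], [-0.653, -0.92, 0, 0, 0, 0], [-0.653, -0.92, 0, 0, 0, 0], [-0.653, -0.92, 0, 0, 0, 0], [0, 0, 0, 0, 0, 0], [0, 0, 0, 0, 0, 0]], "gripper": 0.2}}

```text
time: 35.17
tool_pos: [0.6862, 0.0984, 0.1552]
ee_rot: [3.141, -0.001, -0.545]
wrist_force: [0.2, 0.1, 0.5]
width: 0.0752
finger_force: 0.0
```

The pointer is at about -63°, i.e. detent 1, so it needs +120°. Lowering and gripping.

Emit:
{"api": "drive_tool", "payload": {"commands": [[0, 0, 0.8, 0, 0, 0], [0, 0, 0.8, 0, 0, 0], [0, 0, 0.7, 0, 0, 0], [0, 0, 0.5, 0, 0, 0], [0, 0, 0.35, 0, 0, 0], [0, 0, 0, 0, 0, 0], [0, 0, 0, 0, 0, 0]]}}

```text
time: 36.05
tool_pos: [0.6871, 0.0988, 0.0304]
ee_rot: [-3.14, -0.002, -0.545]
wrist_force: [0.2, 0.2, 0.4]
width: 0.0756
finger_force: 0.0
```

Emit:
{"api": "drive_tool", "payload": {"commands": [[0, 0, 0, 0, 0, 0], [0, 0, 0, 0, 0, 0], [0, 0, 0, 0, 0, 0], [0, 0, 0, 0, 0, 0], [0, 0, 0, 0, 0, 0]], "gripper": 1}}

```text
time: 36.67
tool_pos: [0.6864, 0.0983, 0.0298]
ee_rot: [3.141, -0.001, -0.545]
wrist_force: [0.1, -1.4, 4.2]
width: 0.0502
finger_force: 30.0
```

Emit:
{"api": "drive_tool", "payload": {"commands": [[0, 0, 0, 0, 0, -0.8], [0, 0, 0, 0, 0, -0.8], [0, 0, 0, 0, 0, -0.8], [0, 0, 0, 0, 0, -0.8], [0, 0, 0, 0, 0, -0.8], [0, 0, 0, 0, 0, -0.8], [0, 0, 0, 0, 0, -0.8], [0, 0, 0, 0, 0, -0.8], [0, 0, 0, 0, 0, -0.8], [0, 0, 0, 0, 0, -0.8], [0, 0, 0, 0, 0, -0.8], [0, 0, 0, 0, 0, -0.8], [0, 0, 0, 0, 0, 0]]}}

```text
time: 38.3
tool_pos: [0.6839, 0.0981, 0.0292]
ee_rot: [-3.14, 0.005, 0.416]
wrist_force: [-7.5, -3.3, 5.9]
width: 0.0504
finger_force: 29.5
```

Emit:
{"api": "drive_tool", "payload": {"commands": [[0, 0, 0, 0, 0, -0.8], [0, 0, 0, 0, 0, -0.8], [0, 0, 0, 0, 0, -0.8], [0, 0, 0, 0, 0, -0.8], [0, 0, 0, 0, 0, -0.8], [0, 0, 0, 0, 0, -0.8], [0, 0, 0, 0, 0, -0.8], [0, 0, 0, 0, 0, -0.8], [0, 0, 0, 0, 0, -0.8], [0, 0, 0, 0, 0, -0.8], [0, 0, 0, 0, 0, -0.8], [0, 0, 0, 0, 0, -0.8], [0, 0, 0, 0, 0, -0.8], [0, 0, 0, 0, 0, -0.8], [0, 0, 0, 0, 0, -0.14], [0, 0, 0, 0, 0, 0], [0, 0, 0, 0, 0, 0], [0, 0, 0, 0, 0, 0]]}}

```text
time: 40.55
tool_pos: [0.685, 0.097, 0.0291]
ee_rot: [-3.139, 0.003, 1.548]
wrist_force: [-3.8, -4.9, 3.7]
width: 0.05
finger_force: 30.0
```

Width stayed at 50 mm throughout. Releasing, lifting and looking.

Emit:
{"api": "drive_tool", "payload": {"commands": [[0, 0, 0, 0, 0, 0], [0, 0, 0, 0, 0, 0], [0, 0, 0, 0, 0, 0], [0, 0, 0, 0, 0, 0], [0, 0, -0.7, 0, 0, 0], [0, 0, -0.8, 0, 0, 0], [0, 0, -0.8, 0, 0, 0], [0, 0, -0.8, 0, 0, 0], [0, 0, -0.8, 0, 0, 0], [-1, 0.9, 0, 0, 0, 0], [-1, 0.9, 0, 0, 0, 0], [-1, 0.9, 0, 0, 0, 0], [-1, 0.9, 0, 0, 0, 0], [-1, 0, 0, 0, 0, 0], [-1, 0, 0, 0, 0, 0], [0, 0, 0, 0, 0, 0], [0, 0, 0, 0, 0, 0]], "gripper": 0.2}}

```text
time: 42.68
tool_pos: [0.825, -0.1434, 0.185]
ee_rot: [3.142, -0.001, 1.549]
wrist_force: [0.1, 1.0, 0.3]
width: 0.0755
finger_force: 0.0
```

```bash
python3 chk.py; python3 - <<'E'
from h import *
o=get_obs();print(o['tool_pos'],o['wrist_force'])
a=snap('top');b=snap('scene')
cv2.imwrite('pics/f.png',np.hstack([cv2.resize(a['image'][130:300,90:260],(400,400)),cv2.resize(b['image'][120:320,170:370],(400,400))]))
E
```

```text
scene yel 444 topz 0.069 [ 689.1 -211.6   29.6   38.1   84.9]
scene vio 367 topz 0.0691 [699.6 -81.9  30.3  35.3  88.4]
top yel 47 topz 0.0716 [ 6.875e+02 -2.191e+02  3.290e+01  8.200e+00  6.000e-01]
[ 0.82506941 -0.14215333  0.18553288] [ 0.20498709 -0.39375333  0.91535159]
```

View pics/f.png

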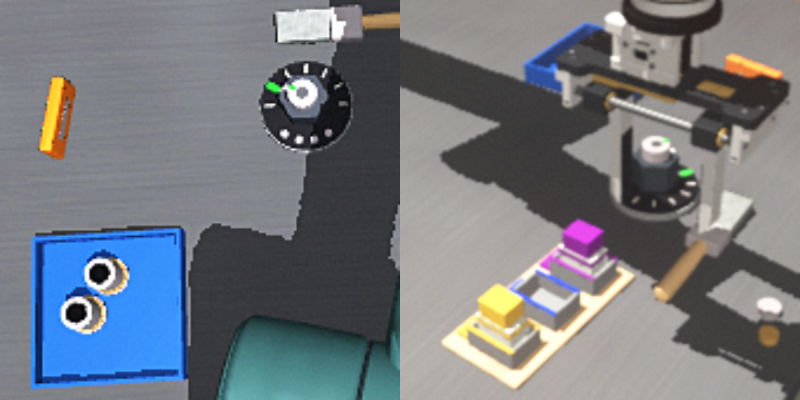

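The pointer seems to lie toward the green mark at (272,88). Both couplings are in the tray and both blocks are down. I'll check the angle numerically.

```bash
python3 - <<'E'
from h import *
s=snap('top');c0=np.array([.686,.0988]);g=cv2.cvtColor(s['image'],cv2.COLOR_BGR2HSV)
u0,v0=map(int,proj(s,[*c0,.058]));L=[]
for v in range(v0-25,v0+26):
    for u in range(u0-25,u0+26):
        p=ray(s,u,v,.058)[:2]-c0;r=np.hypot(*p)
        if .020<r<.0255: L.append((np.degrees(np.arctan2(p[1],p[0])),int(g[v,u,2])*(g[v,u,1]<60)))
L=np.array(L);print([(d,int(np.max(L[abs((L[:,0]-d+180)%360-180)<8,1],initial=0))) for d in range(-180,180,10)])
cv2.imwrite('pics/f2.png',cv2.resize(s['image'][150:200,195:245],(600,600)))
E
```

```text
[(-180, 145), (-170, 146), (-160, 146), (-150, 139), (-140, 150), (-130, 150), (-120, 139), (-110, 153), (-100, 139), (-90, 136), (-80, 136), (-70, 140), (-60, 140), (-50, 136), (-40, 140), (-30, 137), (-20, 154), (-10, 159), (0, 221), (10, 146), (20, 210), (30, 210), (40, 133), (50, 255), (60, 255), (70, 255), (80, 139), (90, 139), (100, 141), (110, 140), (120, 144), (130, 147), (140, 147), (150, 135), (160, 143), (170, 145)]
```

View pics/f2.png

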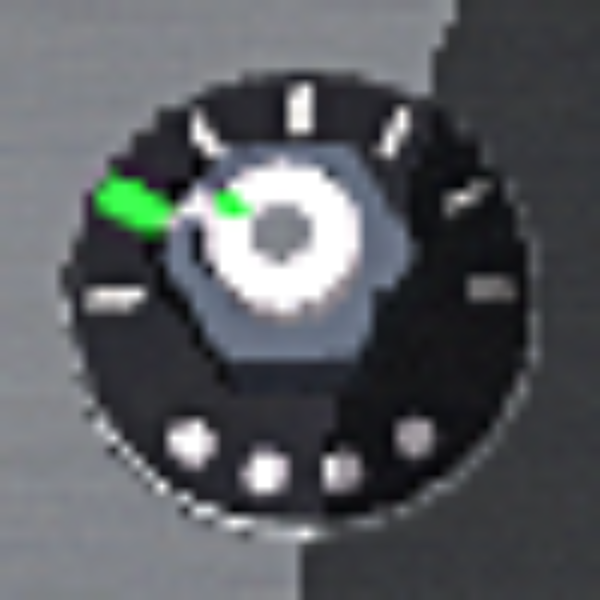

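The white pointer at (195,205) runs straight into the green mark at (130,200), peaking at about 60°. Handing in.

```bash
python3 -c "
from bench import close_job
print(close_job())"
```

```text
the job is handed in; nothing more can be done
None
```

I handed the job in with both good couplings in the tray, the reject in the bin, the yellow and violet blocks seated, and the collar at the green mark; the verdict was not shown.

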